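# Find the tired spring on the tester plate

### The arm

A 7-joint arm with a two-finger parallel gripper is mounted at the origin on a cart in front of the work surface, level with it; the furniture and walls round the work are solid. World frame = base frame: x ahead of the robot, y to its left, z up, the work surface at z = 0. Lengths are in m, angles in rad, forces in N, time in s.
With the tool pointing down it reaches from about 0.35 to 0.9 m from the base axis. Payload 19.9 kg.
Tool frame: the origin (TCP) lies on the mounting face of the last link; the fingertips stand 173 mm ahead of it and the grasp point (between the pads) lies 155 mm ahead of it; z points along the fingers, y is the line along which they close (so a half turn about z gives the same grasp; the last joint's range is limited). The gripper opens to 85 mm and grips with 20 to 120 N. Pads are 22 mm wide; open, the fingers measure 114 mm over their backs; the gripper's body (76 mm by 85 mm) begins 54 mm behind the grasp point. The pads swing forward as they close: fully open they stand 13 mm farther back than shut.
Start: joints at [-1.151, 0.417, -0.01, 1.614, 0.005, 1.111, -0.053], TCP at [0.278, 0.56, 0.405] pointing down, gripper open.
Joint ranges: [-2.81, 2.81], [-0.39, 2.02], [-1.27, 1.25], [0.06, 2.57], [-1.19, 4.33], [0.19, 2], [-2.82, 2.82]. Speed limits (rad/s): [1.89, 1.89, 2.39, 2.39, 3.01, 3.01, 3.01].

### API

Orientations are given as a rotation vector (axis times angle).
In Python, from station import robot gives the robot as it stands.
- The arm moves only by the shell command python3 -m inch 'ROWS' [FORCE]. ROWS is JSON, one flat list of numbers, 5 for each row, row after row: the opening, from -1 (shut) to 1 (fully open), then the shift along the world's x, y, z as a fraction of full scale, then the turn about the world's z as a fraction of full scale. In form: [claw, dx, dy, dz, yaw, claw, dx, dy, dz, yaw, ...]. A call has 1 to 5 rows; each row is the pose to reach, as a shift and turn from the pose commanded when the call began; what a row does not reach only later rows make up. Full scale, the value 1, is 30 cm for a shift and 1.5 rad for a turn. A row lasts 1/10 s, in which the tool goes at most 50 mm and 8.59 degrees, less where a joint would pass 70% of its speed; a pose out of reach is approached as far as the arm can. A call with a number of a shift or a turn outside -1 to 1 is refused whole. A call with a gripper value outside its range is refused whole. The fingers move at their own pace and stop on an object; FORCE is the grip in N (left out, the last holds). Time passes only in rows, so rows that repeat a pose let the fingers close. It gives the time, the measured TCP pose, the force, the opening and the grip force at its end, in the units of the state.
- robot.get_obs(): the state, without advancing time (a new reading comes with each control period).
- robot.camera(name): name is "scene" or "top" or "wrist"; returns (picture, depth): 420x560x3 uint8, blue, green, red; 420x560 float32, m along the optical axis (not along the pixel's ray), 0 where there is no reading.
- robot.camera_model(name): a dict with "vfov" (degrees; the focal length in pixels is half the picture's height over the tangent of half this angle, whatever the lens; pixels are square), "cx", "cy" (the principal point, pixels), "k1" (the pictures are not rectified: a ray, as slopes to the right and down, at radius r is drawn at 1 + k1 r^2 times it, then the intrinsics apply), "position" and "orientation" of the camera in the world. Camera axes: x right, y down, z forward; pixel columns grow to the right and rows downward; lengths in m; the calibration is good to about 2 mm. A picture is of the moment at which its call begins: read the wrist's pose just before it. camera_model takes no time and is no camera call; for the wrist camera it gives the pose at the moment of the call.
- robot.finish_job(): hands the job in; it is judged then, once.
The state is a dict: "clock": time; "q": joint angles; "dq": joint speeds; "joint_efforts": joint torques, N m; "tcp_pos": TCP position; "tcp_rot": TCP orientation; "ft_force": force on the tool from outside, world axes, zero at the start; "moment": the same for the moment, N m; "finger_gap": finger opening in m; "grip_force": force on a finger pad.
Only numpy, scipy, OpenCV 4.12 (cv2) and the standard library are available. Lean on these libraries where they do the work, as an engineer would, in place of code of your own. Each camera call takes 0.05 s, during which the arm holds its last target. There are 200 camera calls.

### The job

Compare the two springs on the tester plate: push the left one's blue cap straight down until its top face is level with the red height mark, hold it there for a second while you read the force, let it up, then do the same with the right one, and never push a cap clearly below the mark. Then lift out the weaker spring, the one that took about half the force, and leave it standing upright in the red reject tray. The sound spring is left in its pocket, and the things around are left alone.

Things in the scene. Friction and masses are not known exactly. Their poses are not given: they have to be found in the camera images.
- tester: fixed aluminium plate 90 x 190 x 20 mm with two round pockets (53 mm across, 6 mm deep) side by side, each holding a spring unit. Origin: centre of the underside, on the desk; x is its short side, away from the robot at yaw 0; y runs from the right pocket to the left one. Left and right are as seen from the robot.
- seat_left (a point): centre of the left pocket's floor (14 mm above the desk); axes as the plate's
- seat_right (a point): centre of the right pocket's floor, 95 mm from the left one
- mark (a point): the height mark: centre of the top edge of a red blade (10 x 44 x 3 mm, long side along the plate's y) on a fixed steel post half-way between the two pockets. Its height is set differently each time, 8 to 14 mm below the top of the uncompressed caps. Level means that a cap's top face is as high as this edge (within 3 mm); 4.5 mm below it the spring counts as overloaded.
- spring_1_cup (a point): One of the two spring units, which look exactly alike and start one in each pocket, either way round: a dark steel cup (48 mm across, 40 mm high) with a brass band, a bare coil spring 28 mm high on it, and a round blue cap (36 mm across, 8 mm thick) on top; 76 mm high in all, about 0.2 kg. This point: on the axis of the cup, 30 mm above its underside (a good height to grip the cup); z up along the axis.
- spring_1_top (a point): centre of the top face of spring_1's cap. The cap only slides down along the axis, up to 18 mm, against the coil, and springs back when let go. Pushing starts at 0 to 2 N and then grows by about 1.3 N per mm on the sound unit and about 0.65 N per mm on the tired one; which of the two is tired is not known beforehand.
- spring_2_cup (a point): The other of the two spring units, which look exactly alike and start one in each pocket, either way round: a dark steel cup (48 mm across, 40 mm high) with a brass band, a bare coil spring 28 mm high on it, and a round blue cap (36 mm across, 8 mm thick) on top; 76 mm high in all, about 0.2 kg. This point: as for spring_1.
- spring_2_top (a point): centre of the top face of spring_2's cap, as for spring_1
- reject_tray: fixed red open tray 120 x 120 mm, 30 mm high, walls 4 mm, floor 4 mm thick; origin: centre of the underside, on the desk
- microscope: fixed white microscope, 428 mm high, standing between and behind plate and tray (its front about 0.15 m nearer to the robot than its origin): keep the arm clear of it, pass in front of it. Origin: centre of the underside
- cup: clear specimen cup, 67 mm across, 68 mm high, standing loose between plate and tray; origin: centre of the underside
- amber_dropper: amber dropper bottle, 34 mm across, 102 mm high, standing loose behind the plate; origin: centre of the underside
- white_bottle: white bottle with screw cap, 58 mm across, 142 mm high, standing loose right of the tray; origin: centre of the underside
Mind the look-alikes: they are no part of the job. What is shaped like the part that bears spring_1_cup but purple is not meant.

How it is judged:
By the outcome, as a careful person would: the job done as asked, in the order asked, and still so for the second after the job is handed in, with the robot touching nothing.
It also fails if it takes over 67 s, if anything falls off the work surface, if the arm or the gripper's body presses on something with over 40 N, if the wrist force passes 120 N, or if a joint passes its speed limit or range.

## Working session

There is one attempt and no reset: what is moved stays moved. The work goes in short steps, Python scripts to look and compute and a shell command to move; the robot and the scene stay as the last step left them, time stands still between calls to the robot, and variables do not carry over. Pictures are saved under pics/ and viewed, at most 10 in all, crops included, and the job is handed in when it is done.

```bash
mkdir -p pics; ls; cat > h.py <<'E'
import numpy as np, cv2
from scipy.spatial.transform import Rotation as R
from station import robot
def rot(o):
    o=np.array(o,float)
    return o if o.shape==(3,3) else (R.from_rotvec(o).as_matrix() if o.size==3 else R.from_quat(o).as_matrix())
def rays(m,uv,shape=(420,560)):
    f=shape[0]/2/np.tan(np.radians(m['vfov'])/2)
    K=np.array([[f,0,m['cx']],[0,f,m['cy']],[0,0,1.]])
    uv=np.array(uv,float).reshape(-1,2)
    d=(uv-[m['cx'],m['cy']])/f; s=d.copy()
    for _ in range(20): s=d/(1+m['k1']*(s**2).sum(1,keepdims=True))
    return np.c_[s,np.ones(len(s))]
def pts(m,uv,depth):
    return rays(m,uv)*np.array(depth).reshape(-1,1)@rot(m['orientation']).T+np.array(m['position'])
def plane(m,uv,z):
    r=rays(m,uv)@rot(m['orientation']).T; p=np.array(m['position'])
    return p+r*((z-p[2])/r[:,2:])
def cloud(m,D):
    v,u=np.mgrid[0:420,0:560]; P=pts(m,np.c_[u.ravel(),v.ravel()],D.ravel()).reshape(420,560,3)
    P[D<=0]=np.nan; return P
E
python3 - <<'E'
from h import *
print(robot.get_obs())
for n in ('scene','top'):
    m=robot.camera_model(n); print(m)
    I,D=robot.camera(n); cv2.imwrite(f'pics/{n}0.png',I); np.save(f'{n}0.npy',D); np.save(f'{n}0i.npy',I)
E
```

```text
pics
{'clock': 0.0, 'q': array([-1.1504906 ,  0.41794198, -0.01034315,  1.61418456,  0.00472142,
        1.11070782, -0.05299467]), 'dq': array([ 2.04869504e-05,  1.06073724e-03,  1.14802516e-03, -1.86820061e-03,
       -2.56689814e-03, -9.51337863e-04,  2.29862264e-04]), 'joint_efforts': array([ 5.96110531e-04, -8.64455509e+01,  6.79016747e-01, -4.34910321e+01,
        1.91956374e-02,  7.15708928e-03,  9.19357331e-05]), 'tcp_pos': array([0.27839325, 0.55941203, 0.40407557]), 'tcp_rot': array([-7.18839755e-01, -3.05805517e+00,  1.89042277e-03]), 'ft_force': array([ 0.10633443, -0.23902945,  0.94481582]), 'moment': array([-0.02785504,  0.03290316,  0.01201228]), 'grip_force': 0.0, 'finger_gap': 0.08557838536004475}
{'vfov': 57.75488035820006, 'cx': 285.23374138798744, 'cy': 210.8577683603174, 'k1': -0.059082955628288907, 'position': array([-0.06932847,  0.38883383,  0.59373559]), 'orientation': array([-1.08335629,  2.22211161, -1.1684519 ])}
{'vfov': 42.10892982042316, 'cx': 290.9480253470934, 'cy': 200.4393092103508, 'k1': -0.08624318789757969, 'position': array([ 0.42162506, -0.07124564,  1.62451706]), 'orientation': array([-2.16655064,  2.21173222, -0.10056137])}
```

View pics/scene0.png

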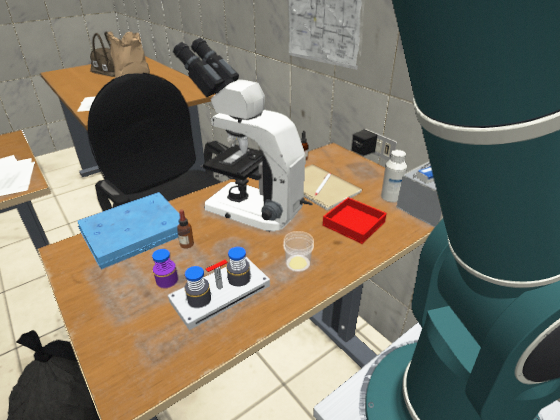

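View pics/top0.png

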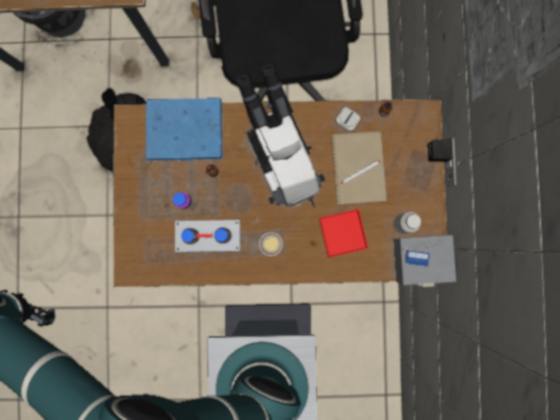

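The scene view shows two dark-cupped units with blue caps at (195,273) and (237,254), on the plate with the red blade at (217,266) between them. A purple look-alike stands at (164,268), off the plate, so it isn't meant. In the top view the caps are at (190,235) and (222,235), the blade at (205,235), the tray at (344,232) and the clear cup at (271,243).

```bash
python3 - <<'E'
from h import *
for n in ('scene','top'):
    m=robot.camera_model(n); I=np.load(f'{n}0i.npy'); D=np.load(f'{n}0.npy'); P=cloud(m,D)
    H=cv2.cvtColor(I,cv2.COLOR_BGR2HSV); h,s,v=cv2.split(H)
    for c,mask in (('blue',(h>100)&(h<120)&(s>180)&(v>90)),('red',((h<6)|(h>174))&(s>180)&(v>90))):
        N,L,st,ce=cv2.connectedComponentsWithStats(mask.astype(np.uint8))
        for i in range(1,N):
            if st[i,4]<12: continue
            p=P[L==i]; p=p[~np.isnan(p[:,0])]
            if len(p)==0: continue
            zt=np.percentile(p[:,2],95); q=p[p[:,2]>zt-.006]
            print(n,c,ce[i].round(1),st[i].tolist(),'med',np.median(p,0).round(4),'ztop',zt.round(4),'topc',q.mean(0).round(4), (q.min(0)[:2].round(3),q.max(0)[:2].round(3)), 'planez', plane(m,ce[i],.09)[0].round(4))
            
    if n=='scene':
        cv2.imwrite('pics/crop0.png',cv2.resize(I[225:335,140:290],None,fx=5,fy=5,interpolation=cv2.INTER_CUBIC))
E
```

```text
scene blue [429.8 175. ] [426, 174, 7, 4, 13] med [ 0.3603 -0.4146  0.1281] ztop 0.4288 topc [0.0825 0.1021 0.4291] (array([0.081, 0.1  ]), array([0.084, 0.104])) planez [ 0.3974 -0.4813  0.09  ]
scene blue [236.5 253.2] [229, 247, 16, 13, 168] med [0.4456 0.1078 0.0908] ztop 0.0923 topc [0.4463 0.1068 0.0906] (array([0.432, 0.09 ]), array([0.464, 0.122])) planez [0.4465 0.1069 0.09  ]
scene blue [160.5 255.1] [153, 249, 16, 13, 169] med [0.5507 0.2265 0.0763] ztop 0.0781 topc [0.5519 0.2261 0.0763] (array([0.536, 0.21 ]), array([0.572, 0.242])) planez [0.5346 0.2308 0.09  ]
scene blue [194.3 273.3] [185, 266, 19, 15, 209] med [0.4456 0.2008 0.0904] ztop 0.0919 topc [0.4464 0.2007 0.0903] (array([0.431, 0.184]), array([0.466, 0.217])) planez [0.4462 0.2008 0.09  ]
scene red [354.  219.6] [323, 198, 63, 46, 1759] med [ 0.4509 -0.2505  0.01  ] ztop 0.0309 topc [ 0.4434 -0.2404  0.0292] (array([ 0.378, -0.317]), array([ 0.517, -0.178])) planez [ 0.3812 -0.164   0.09  ]
scene red [216.2 265.2] [206, 260, 21, 12, 82] med [0.4484 0.1527 0.082 ] ztop 0.0835 topc [0.4487 0.153  0.082 ] (array([0.445, 0.131]), array([0.454, 0.174])) planez [0.4406 0.1568 0.09  ]
top blue [178.7 198.7] [174, 194, 10, 10, 73] med [0.5514 0.2237 0.0756] ztop 0.0821 topc [0.5514 0.2237 0.0794] (array([0.54 , 0.211]), array([0.565, 0.237])) planez [0.5511 0.2216 0.09  ]
top blue [187.1 235.4] [183, 231, 9, 10, 76] med [0.448  0.1987 0.0904] ztop 0.0953 topc [0.4487 0.1982 0.0922] (array([0.434, 0.186]), array([0.46, 0.21])) planez [0.4471 0.1985 0.09  ]
top blue [220.7 234.9] [216, 230, 10, 11, 85] med [0.4464 0.1036 0.0897] ztop 0.0945 topc [0.4461 0.1035 0.0915] (array([0.432, 0.092]), array([0.46 , 0.117])) planez [0.4467 0.1039 0.09  ]
top red [343.2 232.9] [320, 209, 48, 48, 1639] med [ 0.4463 -0.2497  0.0047] ztop 0.0305 topc [ 0.4452 -0.2497  0.0303] (array([ 0.379, -0.316]), array([ 0.515, -0.18 ])) planez [ 0.4451 -0.2405  0.09  ]
```

View pics/crop0.png

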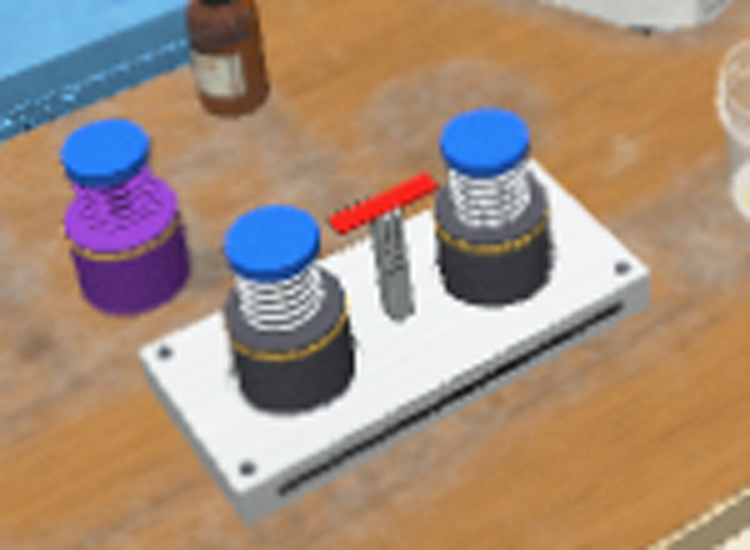

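The crop confirms the two dark-cupped units on the plate with the blade between them; the purple one stands off the plate. The caps measure z≈0.090, as expected, at (0.4465, 0.200) and (0.4465, 0.105). I'll move there with the gripper shut and turned so it closes along x.

```bash
python3 -m inch '[-1,0.4,-0.8,0,-0.739,-1,0.4,-0.8,0,-0.739,-1,0.4,-0.8,0,-0.739,-1,0.4,-0.8,0,-0.739,-1,0.4,-0.8,0,-0.739]' 60; cat > st.py <<'E'
from h import *
o=robot.get_obs(); r=R.from_rotvec(o['tcp_rot']).as_matrix()
print(o['clock'],o['tcp_pos'].round(4),'yaxis deg',np.degrees(np.arctan2(r[1,1],r[0,1])).round(2),'zax',r[:,2].round(4),'F',o['ft_force'].round(2),o['finger_gap'].round(4),o['q'].round(2))
E
python3 st.py
```

```text
clock: 0.6
tcp_pos: [0.3907, 0.3339, 0.4046]
tcp_rot: [-1.797, -2.577, 0.0]
ft_force: [1.4, -0.0, 0.8]
finger_gap: 0.0122
grip_force: 0.0Traceback (most recent call last):
  File "st.py", line 3, in <module>
    print(o['clock'],o['tcp_pos'].round(4),'yaxis deg',np.degrees(np.arctan2(r[1,1],r[0,1])).round(2),'zax',r[:,2].round(4),'F',o['ft_force'].round(2),o['finger_gap'].round(4),o['q'].round(2))
                                                                                                                                                       ^^^^^^^^^^^^^^^^^^^^^
AttributeError: 'float' object has no attribute 'round'
```

```bash
sed -i "s/o\['finger_gap'\].round(4)/round(o['finger_gap'],4)/" st.py; python3 -m inch '[-1,-0.1,-0.6,-0.1,-0.235,-1,-0.1,-0.6,-0.1,-0.235,-1,-0.1,-0.6,-0.1,-0.235,-1,-0.1,-0.6,-0.1,-0.235,-1,-0.1,-0.6,-0.1,-0.235]'; python3 st.py; python3 - <<'E'
from h import *
m=robot.camera_model('wrist'); I,D=robot.camera('wrist'); print(m)
cv2.imwrite('pics/w1.png',I); np.save('w1i.npy',I); np.save('w1.npy',D); np.save('w1m.npy',m,allow_pickle=True)
E
```

```text
clock: 1.1
tcp_pos: [0.3594, 0.1522, 0.374]
tcp_rot: [-2.218, -2.223, 0.002]
ft_force: [-0.1, 0.7, -0.5]
finger_gap: -0.0001
grip_force: 0.0
1.1 [0.3594 0.1522 0.374 ] yaxis deg 0.12 zax [-1.6e-03 -3.0e-04 -1.0e+00] F [-0.05  0.68 -0.46] -0.0001 [-0.83  0.02  0.36  2.2  -0.01  0.93 -0.47]
{'vfov': 66.34536764105698, 'cx': 286.871378380634, 'cy': 214.05563013043746, 'k1': 0.02291095556664637, 'position': array([0.3584982 , 0.23040561, 0.3427733 ]), 'orientation': array([ 2.83216662e+00,  2.62046471e-03, -1.03325498e-03])}
```

View pics/w1.png

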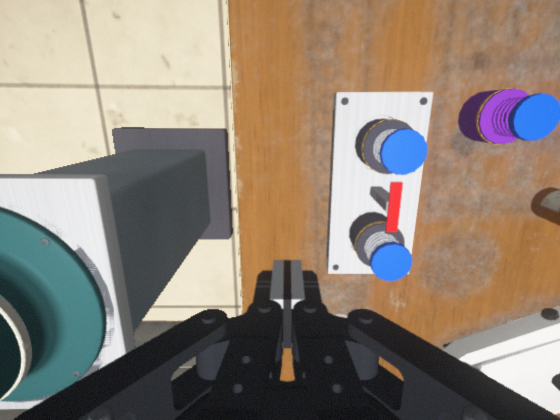

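The wrist view shows the left cap at (403,151), the right cap at (391,262) and the blade's top face at (395,207).

```bash
python3 - <<'E'
from h import *
m=np.load('w1m.npy',allow_pickle=True).item(); I=np.load('w1i.npy'); D=np.load('w1.npy'); P=cloud(m,D)
h,s,v=cv2.split(cv2.cvtColor(I,cv2.COLOR_BGR2HSV))
for c,mask in (('blue',(h>100)&(h<120)&(s>180)&(v>90)),('red',((h<6)|(h>174))&(s>180)&(v>90)),('plate',(s<30)&(v>200)&(np.abs(P[...,2]-.02)<.008))):
    N,L,st,ce=cv2.connectedComponentsWithStats(mask.astype(np.uint8))
    for i in range(1,N):
        if st[i,4]<100: continue
        e=cv2.erode((L==i).astype(np.uint8),np.ones((3,3)))>0
        p=P[e]; p=p[~np.isnan(p[:,0])]
        if len(p): print(c,ce[i].round(1),'med',np.median(p,0).round(4),'z10..90',np.percentile(p[:,2],[10,50,90]).round(4),'mean z',p[:,2].mean().round(4),'c@.09',plane(m,ce[i],.09)[0].round(4),'c@.081',plane(m,ce[i],.081)[0].round(4), cv2.minAreaRect(np.argwhere(L==i).astype(np.float32))[1:])
# triangulate blade ends scene/wrist
ms=robot.camera_model('scene')
def tri(a,b):
    A=[];B=[]
    for mm,uv in((ms,a),(m,b)):
        d=(rays(mm,uv)@rot(mm['orientation']).T)[0]; d/=np.linalg.norm(d); M=np.eye(3)-np.outer(d,d); A.append(M);B.append(M@mm['position'])
    return np.linalg.solve(sum(A),sum(B))
print('tri caps',tri((194.3,273.3),(403,151)),tri((236.5,253.2),(391,262)),'blade',tri((216.2,265.2),(395,207)))
E
```

```text
blue [536.2 116.7] med [0.5537 0.2257 0.0757] z10..90 [0.0748 0.0757 0.0766] mean z 0.0757 c@.09 [0.5433 0.2258 0.09  ] c@.081 [0.5498 0.2257 0.081 ] ((40.305084228515625, 50.91168212890625), 45.0)
blue [403.8 151.1] med [0.4503 0.2009 0.0895] z10..90 [0.0886 0.0895 0.0904] mean z 0.0895 c@.09 [0.4489 0.201  0.09  ] c@.081 [0.4521 0.1999 0.081 ] ((43.0, 43.0), 90.0)
blue [391.  261.8] med [0.4487 0.1061 0.0895] z10..90 [0.0887 0.0895 0.0903] mean z 0.0895 c@.09 [0.4485 0.1064 0.09  ] c@.081 [0.4517 0.102  0.081 ] ((34.882659912109375, 38.460365295410156), 26.56505012512207)
red [393.5 206.8] med [0.4488 0.1534 0.0806] z10..90 [0.0798 0.0806 0.0815] mean z 0.0806 c@.09 [0.4456 0.156  0.09  ] c@.081 [0.4486 0.1534 0.081 ] ((10.120648384094238, 49.0052375793457), 83.8844985961914)
plate [369.5 170.4] med [0.4307 0.1668 0.0196] z10..90 [0.0186 0.0196 0.0205] mean z 0.0196 c@.09 [0.4236 0.1859 0.09  ] c@.081 [0.4259 0.1843 0.081 ] ((95.18839263916016, 186.67730712890625), 86.633544921875)
plate [529.4 363.9] med [ 0.6505 -0.0406  0.0261] z10..90 [0.0251 0.0261 0.0273] mean z 0.0261 c@.09 [5.891e-01 5.000e-04 9.000e-02] c@.081 [ 0.5974 -0.0076  0.081 ] ((100.0, 90.0), 90.0)
tri caps [0.44889705 0.20032438 0.08758498] [0.44950782 0.10500709 0.08708807] blade [0.45003253 0.152765   0.08064411]
```

The mark's height is 0.081, which is 8.5–8.9 mm below the caps. Cap centres are (0.448, 0.2005) and (0.448, 0.1055). Next I'll go above the left cap, with the tips about 15 mm clear.

```bash
python3 -m inch '[-1,0.295,0.161,0,0,-1,0.295,0.161,0,0,-1,0.295,0.161,-0.15,0,-1,0.295,0.161,-0.3,0,-1,0.295,0.161,-0.3,0]'; python3 -m inch '[-1,0,0,0,0,-1,0,0,0,0]' ; python3 st.py
```

```text
clock: 1.65
tcp_pos: [0.4474, 0.2045, 0.2801]
tcp_rot: [-2.212, -2.229, 0.013]
ft_force: [0.0, -0.6, 0.2]
finger_gap: -0.0001
grip_force: 0.0
clock: 1.85
tcp_pos: [0.4494, 0.2047, 0.2868]
tcp_rot: [2.214, 2.229, 0.004]
ft_force: [0.7, -0.3, 0.8]
finger_gap: 0.0
grip_force: 0.0
1.85 [0.4494 0.2047 0.2868] yaxis deg 0.39 zax [ 0.0021  0.0016 -1.    ] F [ 0.69 -0.32  0.76] 0.0 [-0.78  0.36  0.34  2.05 -0.17  0.76 -0.32]
```

```bash
python3 -m inch '[-1,-0.004,-0.013,-0.03,0,-1,-0.004,-0.013,-0.06,0,-1,-0.004,-0.013,-0.06,0,-1,-0.004,-0.013,-0.06,0,-1,-0.004,-0.013,-0.06,0]';  python3 -m inch '[-1,0,0,0,0,-1,0,0,0,0,-1,0,0,0,0,-1,0,0,0,0]' ; python3 st.py
```

```text
clock: 2.35
tcp_pos: [0.4477, 0.2004, 0.2669]
tcp_rot: [2.214, 2.229, 0.0]
ft_force: [-0.0, -0.3, -0.4]
finger_gap: 0.0001
grip_force: 0.0
clock: 2.75
tcp_pos: [0.4476, 0.2003, 0.2667]
tcp_rot: [-2.214, -2.229, 0.0]
ft_force: [0.0, -0.5, -0.4]
finger_gap: 0.0001
grip_force: 0.0
2.75 [0.4476 0.2003 0.2667] yaxis deg 0.38 zax [-0. -0. -1.] F [ 0.   -0.5  -0.38] 0.0001 [-0.77  0.39  0.33  2.07 -0.19  0.72 -0.3 ]
```

```bash
python3 -m inch '[-1,0,0,-0.01,0,-1,0,0,-0.01,0,-1,0,0,-0.01,0,-1,0,0,-0.01,0]';python3 -m inch '[-1,0,0,-0.01,0,-1,0,0,-0.01,0,-1,0,0,-0.01,0,-1,0,0,-0.01,0]';python3 -m inch '[-1,0,0,-0.01,0,-1,0,0,-0.01,0,-1,0,0,-0.01,0,-1,0,0,-0.01,0]'
```

```text
clock: 3.15
tcp_pos: [0.4475, 0.2003, 0.2636]
tcp_rot: [-2.214, -2.229, 0.0]
ft_force: [0.1, -0.1, -0.1]
finger_gap: 0.0001
grip_force: 0.0
clock: 3.55
tcp_pos: [0.4476, 0.2003, 0.2607]
tcp_rot: [-2.214, -2.229, 0.0]
ft_force: [-1.1, 0.5, 5.3]
finger_gap: 0.0
grip_force: 2.3
clock: 3.95
tcp_pos: [0.4476, 0.2003, 0.2578]
tcp_rot: [-2.214, -2.229, -0.0]
ft_force: [-2.4, -1.5, 8.0]
finger_gap: 0.0001
grip_force: 4.2
```

```bash
python3 -m inch '[-1,0,0,-0.005,0,-1,0,0,-0.011,0,-1,0,0,-0.011,0,-1,0,0,-0.011,0]';python3 - <<'E'
from h import *
m=robot.camera_model('scene'); I,D=robot.camera('scene'); P=cloud(m,D); cv2.imwrite('pics/p1.png',cv2.resize(I[225:335,140:290],None,fx=5,fy=5,interpolation=cv2.INTER_CUBIC))
h,s,v=cv2.split(cv2.cvtColor(I,cv2.COLOR_BGR2HSV))
for mask in ((h>100)&(h<120)&(s>180)&(v>90),((h<6)|(h>174))&(s>180)&(v>90)):
    N,L,st,ce=cv2.connectedComponentsWithStats(mask.astype(np.uint8))
    for i in range(1,N):
        if st[i,4]>30: print(ce[i].round(1),st[i],np.nanmedian(P[L==i],0).round(4),np.nanpercentile(P[L==i][:,2],[5,25,75,95]).round(4))
E
python3 st.py
```

```text
clock: 4.35
tcp_pos: [0.4477, 0.2003, 0.2547]
tcp_rot: [-2.214, -2.229, -0.0]
ft_force: [-4.1, -1.1, 13.8]
finger_gap: 0.0003
grip_force: 6.2
[236.5 253.2] [229 247  16  13 169] [0.4457 0.1073 0.0907] [0.0866 0.09   0.0915 0.0923]
[160.5 255.1] [153 249  16  13 169] [0.5511 0.2265 0.0763] [0.0727 0.0755 0.0771 0.0779]
[195.  279.2] [186 271  18  13 102] [0.4384 0.2044 0.0814] [0.0774 0.08   0.0823 0.0832]
[354.  219.7] [ 323  198   63   46 1756] [ 0.451  -0.2504  0.0097] [0.004  0.0058 0.0225 0.0309]
[216.2 265.2] [206 260  21  12  82] [0.4489 0.1529 0.0819] [0.0805 0.0811 0.0825 0.0834]
4.4 [0.4476 0.2003 0.2547] yaxis deg 0.37 zax [ 1.e-04  2.e-04 -1.e+00] F [-3.51 -0.88 12.33] 0.0002 [-0.76  0.41  0.33  2.07 -0.2   0.69 -0.29]
```

View pics/p1.png

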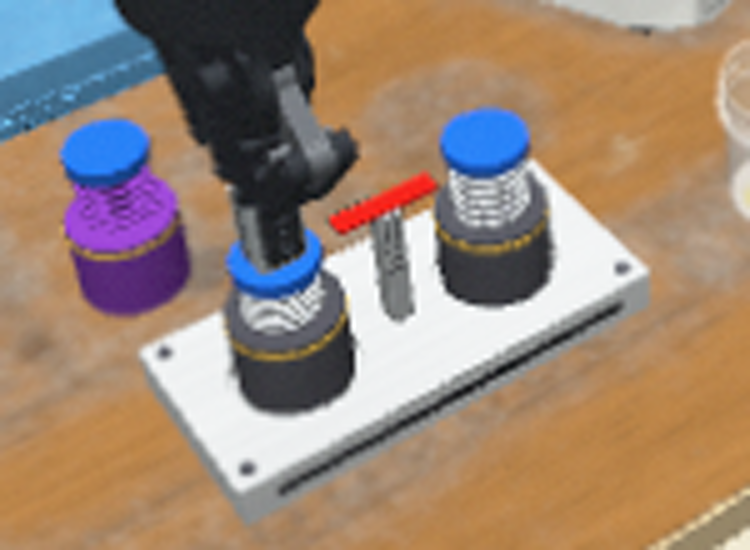

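The left cap is pushed level with the blade (0.0814 against 0.0819) at about 12–13 N. I'll hold it for 1.5 s, then let it up.

```bash
for i in 1 2 3; do python3 -m inch '[-1,0,0,0,0,-1,0,0,0,0,-1,0,0,0,0,-1,0,0,0,0,-1,0,0,0,0]' | egrep 'pos|force'; done
python3 -m inch '[-1,0,0,0.02,0,-1,0,0,0.05,0,-1,0,0,0.1,0,-1,0,0,0.1,0,-1,0,0,0.1,0]'
python3 -m inch '[-1,0,-0.1,0,0,-1,0,-0.2,0,0,-1,0,-0.316,0,0,-1,0,-0.316,0,0,-1,0,-0.316,0,0]'
python3 -m inch '[-1,0,0,-0.02,0,-1,0,0,-0.04,0,-1,0,0,-0.06,0,-1,0,0,-0.06,0,-1,0,0,-0.06,0]'; python3 st.py
```

```text
tcp_pos: [0.4476, 0.2003, 0.2548]
ft_force: [-2.1, -1.9, 11.9]
grip_force: 6.2
tcp_pos: [0.4476, 0.2003, 0.2547]
ft_force: [-2.9, -1.4, 12.5]
grip_force: 6.2
tcp_pos: [0.4476, 0.2003, 0.2547]
ft_force: [-3.3, -0.9, 12.6]
grip_force: 6.2
clock: 6.4
tcp_pos: [0.4475, 0.2004, 0.2843]
tcp_rot: [-2.214, -2.229, -0.0]
ft_force: [-0.5, 0.1, -0.8]
finger_gap: -0.0
grip_force: 0.0
clock: 6.9
tcp_pos: [0.4475, 0.1051, 0.284]
tcp_rot: [-2.216, -2.227, 0.001]
ft_force: [-0.1, 1.2, -0.1]
finger_gap: -0.0001
grip_force: 0.0
clock: 7.4
tcp_pos: [0.4475, 0.1057, 0.2661]
tcp_rot: [-2.214, -2.229, 0.001]
ft_force: [-0.2, 0.0, -0.0]
finger_gap: 0.0002
grip_force: 0.0
7.4 [0.4475 0.1057 0.2661] yaxis deg 0.39 zax [-6.e-04 -4.e-04 -1.e+00] F [-0.17  0.01 -0.02] 0.0002 [-0.62  0.35  0.37  2.14 -0.19  0.69 -0.11]
```

The left spring took 12.4 N. On the right I'll press from 0.2661 to 0.2546, which is −0.038 of full scale.

```bash
python3 -m inch '[-1,0,0,-0.01,0,-1,0,0,-0.02,0,-1,0,0,-0.02,0,-1,0,0,-0.02,0]'; python3 -m inch '[-1,0,0,-0.008,0,-1,0,0,-0.018,0,-1,0,0,-0.018,0,-1,0,0,-0.018,0]'; for i in 1 2 3; do python3 -m inch '[-1,0,0,0,0,-1,0,0,0,0,-1,0,0,0,0,-1,0,0,0,0,-1,0,0,0,0]' | egrep 'pos|force'; done
python3 - <<'E'
from h import *
m=robot.camera_model('scene'); I,D=robot.camera('scene'); P=cloud(m,D)
h,s,v=cv2.split(cv2.cvtColor(I,cv2.COLOR_BGR2HSV))
mask=(h>100)&(h<120)&(s>180)&(v>90)
N,L,st,ce=cv2.connectedComponentsWithStats(mask.astype(np.uint8))
for i in range(1,N):
    if st[i,4]>30: print(ce[i].round(1),st[i],np.nanmedian(P[L==i],0).round(4),np.nanpercentile(P[L==i][:,2],[5,25,75,95]).round(4))
E
```

```text
clock: 7.8
tcp_pos: [0.4477, 0.1056, 0.2604]
tcp_rot: [2.214, 2.229, 0.0]
ft_force: [1.4, 1.7, 1.4]
finger_gap: -0.0002
grip_force: 1.0
clock: 8.2
tcp_pos: [0.4477, 0.1056, 0.255]
tcp_rot: [2.214, 2.229, 0.0]
ft_force: [0.9, 1.4, 5.4]
finger_gap: 0.0001
grip_force: 2.7
tcp_pos: [0.4477, 0.1056, 0.2551]
ft_force: [0.5, 1.8, 5.6]
grip_force: 2.7
tcp_pos: [0.4477, 0.1056, 0.2551]
ft_force: [0.4, 1.2, 5.5]
grip_force: 2.7
tcp_pos: [0.4477, 0.1056, 0.2551]
ft_force: [1.1, 0.9, 4.5]
grip_force: 2.7
[160.5 255.1] [153 249  16  13 169] [0.551  0.2262 0.0763] [0.0728 0.0754 0.0769 0.0777]
[236.7 258.5] [229 252  16  11  87] [0.4386 0.1128 0.082 ] [0.078  0.0802 0.0831 0.0846]
[194.3 273.4] [185 267  19  14 209] [0.4453 0.2012 0.0906] [0.0866 0.0895 0.0912 0.092 ]
```

The right spring is the weaker one: 5.3 N against 12.4 N, with its cap level (0.0820 against 0.0819). I'll let it up, open, and descend around its cup.

```bash
python3 -m inch '[-1,0,0,0.03,0,-1,0,0,0.08,0,-1,0,0,0.12,0,1,0,0,0.12,0,1,0,0,0.12,0]'; python3 -m inch '[1,0,0,0,0,1,0,0,0,0,1,0,0,0,0,1,0,0,0,0,1,0,0,0,0]' 40; python3 st.py
```

```text
clock: 10.25
tcp_pos: [0.4474, 0.1056, 0.2911]
tcp_rot: [-2.214, -2.229, -0.001]
ft_force: [-0.3, 0.3, 0.1]
finger_gap: 0.0283
grip_force: 0.0
clock: 10.75
tcp_pos: [0.4476, 0.1055, 0.2909]
tcp_rot: [-2.214, -2.229, 0.0]
ft_force: [0.2, 0.6, -0.2]
finger_gap: 0.0854
grip_force: 0.0
10.75 [0.4476 0.1055 0.2909] yaxis deg 0.37 zax [-3.e-04 -1.e-04 -1.e+00] F [ 0.22  0.63 -0.19] 0.0854 [-0.63  0.3   0.39  2.12 -0.16  0.75 -0.14]
```

```bash
python3 -m inch '[1,0,0,-0.08,0,1,0,0,-0.15,0,1,0,0,-0.2,0,1,0,0,-0.25,0,1,0,0,-0.25,0]'; python3 st.py
```

```text
clock: 11.25
tcp_pos: [0.4471, 0.1054, 0.2146]
tcp_rot: [-2.214, -2.228, 0.004]
ft_force: [0.9, 0.7, 0.3]
finger_gap: 0.0852
grip_force: 0.0
11.25 [0.4471 0.1054 0.2146] yaxis deg 0.37 zax [-0.0025 -0.0011 -1.    ] F [0.91 0.75 0.33] 0.0852 [-0.58  0.45  0.33  2.16 -0.26  0.57 -0.05]
```

```bash
python3 -m inch '[1,0,0,-0.03,0,1,0,0,-0.052,0,1,0,0,-0.052,0,1,0,0,-0.052,0]'; python3 -m inch '[-1,0,0,0,0,-1,0,0,0,0,-1,0,0,0,0,-1,0,0,0,0,-1,0,0,0,0]' 40;  python3 -m inch '[-1,0,0,0,0,-1,0,0,0,0,-1,0,0,0,0]' 40
```

```text
clock: 11.65
tcp_pos: [0.4476, 0.1055, 0.2005]
tcp_rot: [-2.214, -2.229, 0.0]
ft_force: [0.3, -0.3, 0.4]
finger_gap: 0.0854
grip_force: 0.0
clock: 12.15
tcp_pos: [0.4478, 0.1056, 0.2009]
tcp_rot: [2.214, 2.228, 0.001]
ft_force: [-1.0, -0.4, 10.2]
finger_gap: 0.0465
grip_force: 39.4
clock: 12.45
tcp_pos: [0.4478, 0.1056, 0.2009]
tcp_rot: [2.214, 2.228, 0.001]
ft_force: [-1.6, 0.8, 11.8]
finger_gap: 0.047
grip_force: 39.4
```

```bash
python3 -m inch '[-1,0,0,0.05,0,-1,0,0,0.15,0,-1,0,0,0.3,0,-1,0,0,0.43,0,-1,0,0,0.43,0]'; python3 st.py; python3 - <<'E'
from h import *
m=robot.camera_model('top'); P=cloud(m,np.load('top0.npy')); I=np.load('top0i.npy')
for y0 in np.arange(-.30,.1,.04):
    k=(P[...,1]>y0)&(P[...,1]<y0+.04)&(P[...,0]>.3)&(P[...,0]<.9)&(P[...,2]>.04)
    if k.sum(): print(y0.round(2),'min x',np.nanmin(P[k][:,0]).round(3), 'minx z>.15',(P[k][P[k][:,2]>.15][:,0].min().round(3) if (P[k][:,2]>.15).any() else None))
m=robot.camera_model('scene'); I,D=robot.camera('scene'); cv2.imwrite('pics/s2.png',I)
E
```

```text
clock: 12.95
tcp_pos: [0.4485, 0.1056, 0.3336]
tcp_rot: [2.213, 2.227, 0.01]
ft_force: [0.2, 0.2, -2.5]
finger_gap: 0.0467
grip_force: 43.0
12.95 [0.4485 0.1056 0.3336] yaxis deg 0.37 zax [ 0.006  0.003 -1.   ] F [ 0.15  0.24 -2.52] 0.0467 [-0.67  0.23  0.42  2.09 -0.13  0.84 -0.17]
-0.3 min x 0.778 minx z>.15 None
-0.26 min x 0.773 minx z>.15 None
-0.22 min x 0.587 minx z>.15 None
-0.18 min x 0.521 minx z>.15 0.545
-0.14 min x 0.526 minx z>.15 0.529
-0.1 min x 0.404 minx z>.15 0.522
-0.06 min x 0.387 minx z>.15 0.578
-0.02 min x 0.39 minx z>.15 0.619
0.02 min x 0.718 minx z>.15 0.77
0.06 min x 0.424 minx z>.15 None
```

View pics/s2.png

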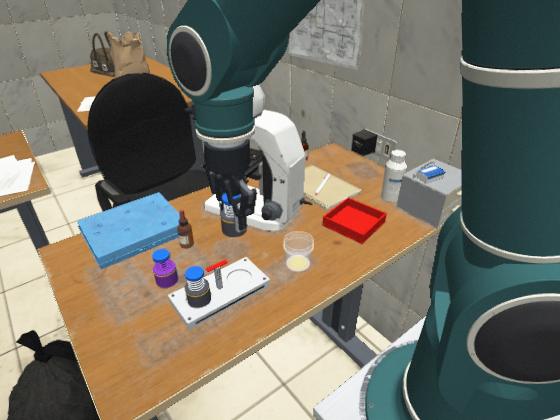

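The unit is held and the right pocket is empty. I'll carry it in front of the microscope (front face at x≈0.52) at x≈0.37.

```bash
python3 -m inch '[-1,-0.13,0,0,0,-1,-0.26,0,0,0,-1,-0.26,-0.13,0,0,-1,-0.26,-0.26,0,0,-1,-0.26,-0.39,0,0]' && python3 -m inch '[-1,0,-0.13,0,0,-1,0,-0.26,0,0,-1,0,-0.39,0,0,-1,0,-0.52,0,0,-1,0,-0.65,0,0]'; python3 -m inch '[-1,0,-0.07,0,0,-1,0,-0.14,0,0,-1,0,-0.14,0,0,-1,0,-0.14,0,0]'; python3 st.py
```

```text
clock: 13.5
tcp_pos: [0.3687, -0.0126, 0.3286]
tcp_rot: [-2.212, -2.229, 0.001]
ft_force: [1.7, 0.2, -2.5]
finger_gap: 0.0469
grip_force: 42.9
clock: 14.0
tcp_pos: [0.369, -0.2078, 0.3285]
tcp_rot: [-2.213, -2.228, 0.001]
ft_force: [1.6, 0.9, -2.1]
finger_gap: 0.0469
grip_force: 42.9
clock: 14.4
tcp_pos: [0.3692, -0.2483, 0.3284]
tcp_rot: [-2.214, -2.226, 0.002]
ft_force: [-0.7, -0.2, -2.2]
finger_gap: 0.0471
grip_force: 42.9
14.4 [ 0.3692 -0.2483  0.3284] yaxis deg 0.32 zax [-2.1e-03  3.0e-04 -1.0e+00] F [-0.65 -0.23 -2.2 ] 0.0471 [-0.13  0.25  0.74  2.14 -0.22  0.84  0.75]
```

```bash
python3 -m inch '[-1,0.13,-0.006,0,0,-1,0.255,-0.006,0,0,-1,0.255,-0.006,-0.12,0,-1,0.255,-0.006,-0.24,0,-1,0.255,-0.006,-0.36,0]'; python3 -m inch '[-1,0,0,-0.03,0,-1,0,0,-0.03,0,-1,0,0,-0.03,0,-1,0,0,-0.03,0]'; python3 st.py; python3 - <<'E'
from h import *
m=robot.camera_model('scene'); I,D=robot.camera('scene'); cv2.imwrite('pics/s3.png',cv2.resize(I[130:270,280:420],None,fx=4,fy=4,interpolation=cv2.INTER_CUBIC))
E
```

```text
clock: 14.9
tcp_pos: [0.4461, -0.2488, 0.2195]
tcp_rot: [-2.212, -2.23, 0.0]
ft_force: [1.1, 0.2, -1.6]
finger_gap: 0.0468
grip_force: 43.0
clock: 15.3
tcp_pos: [0.4466, -0.2503, 0.2139]
tcp_rot: [2.212, 2.228, 0.002]
ft_force: [0.1, 0.1, -2.0]
finger_gap: 0.0472
grip_force: 42.7
15.3 [ 0.4466 -0.2503  0.2139] yaxis deg 0.39 zax [ 2.2e-03 -6.0e-04 -1.0e+00] F [ 0.08  0.12 -1.98] 0.0472 [-0.    0.56  0.56  2.04 -0.48  0.66  0.88]
```

View pics/s3.png

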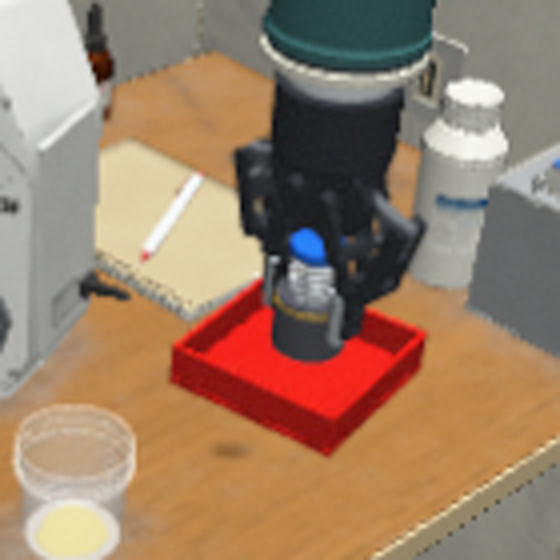

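The unit hangs upright over the middle of the tray. I'll lower it gently to the floor.

```bash
python3 -m inch '[-1,0,0,-0.03,0,-1,0,0,-0.05,0,-1,0,0,-0.065,0,-1,0,0,-0.07,0,-1,0,0,-0.07,0]'; python3 -m inch '[-1,0,0,-0.003,0,-1,0,0,-0.003,0,-1,0,0,-0.003,0]'
```

```text
clock: 15.85
tcp_pos: [0.4459, -0.2504, 0.1911]
tcp_rot: [-2.214, -2.228, 0.0]
ft_force: [-0.1, -0.0, -2.5]
finger_gap: 0.0468
grip_force: 43.0
clock: 16.15
tcp_pos: [0.446, -0.2504, 0.1909]
tcp_rot: [-2.214, -2.228, -0.0]
ft_force: [-4.6, 3.0, 14.6]
finger_gap: 0.0469
grip_force: 44.8
```

```bash
python3 -m inch '[-1,0,0,0.003,0,-1,0,0,0.003,0,0.45,0,0,0.003,0,0.45,0,0,0.003,0,0.45,0,0,0.003,0]'; python3 -m inch '[0.45,0,0,0,0,0.45,0,0,0,0,0.45,0,0,0,0]'
```

```text
clock: 16.65
tcp_pos: [0.4461, -0.2503, 0.1913]
tcp_rot: [2.214, 2.229, -0.0]
ft_force: [-0.6, -1.1, 0.7]
finger_gap: 0.062
grip_force: 0.0
clock: 16.95
tcp_pos: [0.4461, -0.2503, 0.1914]
tcp_rot: [2.214, 2.229, -0.0]
ft_force: [0.5, 0.0, -0.5]
finger_gap: 0.0619
grip_force: 0.0
```

```bash
python3 -m inch '[0.45,0,0,0.03,0,0.45,0,0,0.08,0,0.45,0,0,0.18,0,0.45,0,0,0.3,0,0.45,0,0,0.42,0]'; python3 -m inch '[0.45,-0.15,0,0.05,0,0.45,-0.26,0,0.05,0,0.45,-0.26,0,0.05,0,0.45,-0.26,0,0.05,0]'; python3 -m inch '[0.45,0,0,0,0,0.45,0,0,0,0,0.45,0,0,0,0,0.45,0,0,0,0,0.45,0,0,0,0]';python3 - <<'E'
from h import *
m=robot.camera_model('scene'); I,D=robot.camera('scene'); cv2.imwrite('pics/s4.png',I); P=cloud(m,D)
h,s,v=cv2.split(cv2.cvtColor(I,cv2.COLOR_BGR2HSV))
mask=(h>100)&(h<120)&(s>180)&(v>90)
N,L,st,ce=cv2.connectedComponentsWithStats(mask.astype(np.uint8))
for i in range(1,N):
    if st[i,4]>30: print(ce[i].round(1),st[i],np.nanmedian(P[L==i],0).round(4))
E
```

```text
clock: 17.45
tcp_pos: [0.4457, -0.2504, 0.3197]
tcp_rot: [2.215, 2.228, -0.0]
ft_force: [0.7, -0.1, 0.2]
finger_gap: 0.0619
grip_force: 0.0
clock: 17.85
tcp_pos: [0.3678, -0.2503, 0.3335]
tcp_rot: [2.214, 2.227, 0.003]
ft_force: [0.7, 0.5, 0.3]
finger_gap: 0.0621
grip_force: 0.0
clock: 18.35
tcp_pos: [0.3682, -0.2503, 0.3322]
tcp_rot: [-2.214, -2.228, 0.001]
ft_force: [-0.7, -0.5, -0.1]
finger_gap: 0.0621
grip_force: 0.0
[358.5 199.4] [353 195  13   9  87] [ 0.4425 -0.2452  0.0811]
[160.5 255.1] [153 249  16  13 169] [0.5503 0.2263 0.0766]
[194.3 273.3] [185 266  19  15 209] [0.4457 0.201  0.0905]
```

View pics/s4.png

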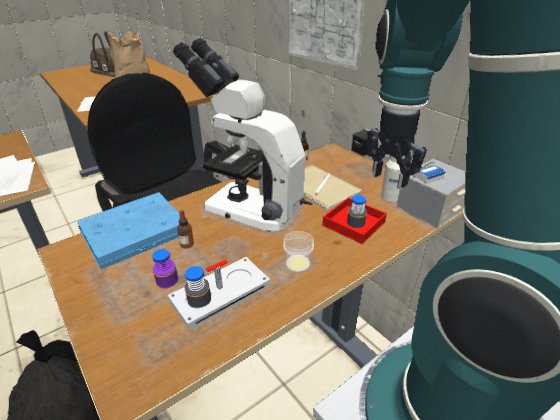

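The weak unit stands upright in the tray at (358,212), with its cap at z≈0.081. The sound one is still in its pocket at (197,287), and nothing else has moved.

```bash
python3 -c "
from station import robot
print(robot.finish_job())"
```

```text
the job is handed in; nothing more can be done
None
```

The job is handed in: at the mark the left spring took about 12.4 N and the right about 5.3 N, so the right (weak) one now stands upright in the red reject tray, and the left one is still in its pocket.

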